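# Rock test: put the wobbly holder base in the reject tray

## Task

Two weighted board-holder bases, dark discs with a bare metal post, stand side by side on the bench. Test them by pressing each one down at its rim, first the left one as you look from the robot and then the right one: one stands steady, the other rocks. Then stand the one that rocks upright in the shallow metal tray, well inside it and let go, and leave the steady one standing where it is.

Things in the scene. Friction and masses are not known exactly. Their poses are not given: they have to be found in the camera images.
- base_a: One of two look-alike holder bases: dark steel disc 92 mm across, bare-metal post 16 mm thick in its centre, top of post 55 mm and the disc's flat top face (free out to the edge) 14 mm above the bottom; about 0.3 kg. Origin: centre of the bottom; z up along the post; yaw means nothing. Either of base_a and base_b may stand left or right (left is larger y)
- base_b: The other base, same sizes and origin. One of the two is flat below and steady. The other's sole bulges: flat within 10 mm of the centre, rising to 6 mm at the edge; it stands level, but a press of 3 N near the edge tips it about 9 degrees (rim sinks about 6 mm, to the bench) while pressed; let go, it swings back. Find out which by pressing
- tray_in (a point): centre of the inner floor (4 mm above the bench) of the fixed square metal tray, 140 mm wide, walls 4 mm thick and 18 mm tall, left or right of the two bases. Reach over the desk lamp: its upright rises from x 0.39, y 0.11 on the bench to x 0.32, y 0.1, z 0.44; from there its boom runs to x 0.43, y -0.5, z 0.62, and its head fills x 0.32 to 0.55, y -0.74 to -0.5, z 0.46 to 0.7
Mind the look-alikes: they are no part of the job. There is more than one size of the part that bears tray_in; the job needs the larger.

How it is judged:
On the way, in this order (a step that is already met when the one before it is completed fails the run):
1. the left base is pressed down at its rim (if it is the one that rocks, far enough that it tips) (((y of base_a in the frame of base_b above 0 m and contact force between the fingers and base_a above 1 N and horizontal distance between the grasp point and base_a above 0.02 m and angle between base_a's own z axis and vertical above 0.06 rad) or (not (y of base_a in the frame of base_b above 0 m) and contact force between the fingers and base_b above 1 N and horizontal distance between the grasp point and base_b above 0.02 m and angle between base_b's own z axis and vertical below 0.06 rad))), for 0.1 s.
2. the right base is pressed down at its rim (if it is the one that rocks, far enough that it tips) (((not (y of base_a in the frame of base_b above 0 m) and contact force between the fingers and base_a above 1 N and horizontal distance between the grasp point and base_a above 0.02 m and angle between base_a's own z axis and vertical above 0.06 rad) or (y of base_a in the frame of base_b above 0 m and contact force between the fingers and base_b above 1 N and horizontal distance between the grasp point and base_b above 0.02 m and angle between base_b's own z axis and vertical below 0.06 rad))), for 0.1 s.
At the end, for the whole second after the job is handed in: The base that rocks stands upright (within 6 degrees) and at rest on the tray's floor, its centre within 19 mm of the tray's centre; the steady base stands upright within 30 mm of where it was at the start (horizontal distance between base_a and tray_in below 0.019 m and z of base_a in the frame of tray_in below 0.005 m and angle between each of base_a, base_b's own z axis and vertical below 0.1 rad and linear speed of each of base_a, base_b below 0.02 m/s and distance of base_b from where it was at the start of the episode below 0.03 m); the robot touches nothing.
It fails at once if the steady base is lifted off the bench (height (world z) of base_b above 0.02 m).
It also fails if it takes over 69 s, if anything falls off the work surface, if the arm or the gripper's body presses on something with over 40 N, if the wrist force passes 120 N, or if a joint passes its speed limit or range.

## Robot

A 7-joint arm with a two-finger parallel gripper is mounted at the origin on a cart in front of the work surface, level with it; the furniture and walls round the work are solid. World frame = base frame: x ahead of the robot, y to its left, z up, the work surface at z = 0. Lengths are in m, angles in rad, forces in N, time in s.
With the tool pointing down it reaches from about 0.425 to 0.875 m from the base axis. Payload 4.7 kg.
Tool frame: the origin (TCP) lies between the finger pads; the fingertips stand 14 mm ahead of it and the grasp point (between the pads) lies 5 mm behind it; z points along the fingers, y is the line along which they close (so a half turn about z gives the same grasp; the last joint's range is limited). The gripper opens to 87 mm and grips with 3 to 60 N. Pads are 19 mm wide; open, the fingers measure 117 mm over their backs; the gripper's body (75 mm by 190 mm) begins 51 mm behind the grasp point.
Start: joints at [1.205, 0.321, -0.07, 1.45, 0.023, 1.371, -0.057], TCP at [0.241, -0.604, 0.237] pointing down, gripper open.
Joint ranges: [-2.86, 2.86], [-0.3, 2.09], [-1.38, 1.24], [0.06, 2.45], [-1.56, 4.7], [0.09, 2.05], [-2.69, 2.69]. Speed limits (rad/s): [2.57, 2.57, 3.14, 3.14, 3.14, 3.14, 3.14].

## Interface

Orientations are given as a rotation vector (axis times angle).
In Python, from bench import ctrl gives the robot as it stands.
- The arm moves only by the tool step_arm, never from a script. Its argument "commands" is a list of rows, each an object with "travel": the shift along the tool's x, y, z in m, a list of three; "turn": the turn, a rotation vector about the tool's x, y, z in degrees, a list of three. A call has 1 to 5 rows; each row is the pose to reach, as a shift and turn from the pose commanded when the call began, along the tool's axes at that moment; what a row does not reach only later rows make up. A row lasts 1/10 s, in which the tool goes at most 50 mm and 8.59 degrees, less where a joint would pass 70% of its speed; a pose out of reach is approached as far as the arm can. A call with a gripper value outside its range is refused whole. "gripper" is the opening, from 0 (shut) to 1 (fully open), set as the call begins (left out, the last holds). The fingers move at their own pace and stop on an object; "force" is the grip in N (left out, the last holds). Time passes only in rows, so rows that repeat a pose let the fingers close. It gives the time, the measured TCP pose, the force, the opening and the grip force at its end, in the units of the state.
- ctrl.get_state(): the state, without advancing time (a new reading comes with each control period).
- ctrl.get_image(name): name is "scene" or "top" or "wrist"; returns the picture (480x640x3 uint8, red, green, blue); there is no depth.
- ctrl.camera_model(name): a dict with "fx", "fy", "cx", "cy" (pixels), "R" (3x3) and "t" (3): a world point X has camera coordinates R X + t; the wrist camera has in their place "T_tool_cam" (4x4, takes a point from camera to tool coordinates, whose origin is the TCP and whose axes are the flange's). Camera axes: x right, y down, z forward; pixel columns grow to the right and rows downward; lengths in m; the calibration is good to about 2 mm. A picture is of the moment at which its call begins: read the wrist's pose just before it. camera_model takes no time and is no camera call.
- ctrl.close_job(): hands the job in; it is judged then, once.
The state is a dict: "time": time; "joint_positions": joint angles; "qd": joint speeds; "joint_torque": joint torques, N m; "position": TCP position; "tool_rot": TCP orientation; "ft_force": force on the tool from outside, world axes, zero at the start; "torque": the same for the moment, N m; "grip_width": opening from 0.0 (shut) to 1.0 (fully open); "grip_force": force on a finger pad.
Only numpy, scipy, OpenCV 4.12 (cv2) and the standard library are available. Lean on these libraries where they do the work, as an engineer would, in place of code of your own. Each camera call takes 0.05 s, during which the arm holds its last target. There are 200 camera calls.

## Working session

There is one attempt and no reset: what is moved stays moved. The work goes in short steps, Python scripts to look and compute and a tool call to move; the robot and the scene stay as the last step left them, time stands still between calls to the robot, and variables do not carry over. Pictures are saved under pics/ and viewed, at most 10 in all, crops included, and the job is handed in when it is done.

Besides the shell and the picture viewer there is one more tool, called as a command line: name --argument value ..., lists and objects as JSON in quotes. step_arm: Moves the arm, as the interface text tells. Its arguments: {"type":"object","properties":{"commands":{"type":"array"},"gripper":{"type":"number"},"force":{"type":"number"}},"required":["commands"]}

```bash
mkdir -p pics; cat > h.py <<'E'
import numpy as np, cv2
from scipy.spatial.transform import Rotation as Ro
from bench import ctrl
def ray(name,u,v,z,st=None):
    m=ctrl.camera_model(name)
    d=np.array([(u-m["cx"])/m["fx"],(v-m["cy"])/m["fy"],1.])
    if name=="wrist":
        T=np.array(m["T_tool_cam"]);R=Ro.from_rotvec(st["tool_rot"]).as_matrix()
        o=R@T[:3,3]+st["position"];d=R@T[:3,:3]@d
    else:
        R=np.array(m["R"]);o=-R.T@np.array(m["t"]);d=R.T@d
    return o+d*(z-o[2])/d[2]
def snap(name,f):
    st=ctrl.get_state();im=ctrl.get_image(name);cv2.imwrite("pics/"+f,im[:,:,::-1]);return st,im
E
python3 - <<'E'
from h import *
a=snap("scene","s0.png");b=snap("top","t0.png")
st=a[0];print(st)
print(Ro.from_rotvec(st["tool_rot"]).as_matrix().round(3))
for n in("scene","top"):
    m=ctrl.camera_model(n);print(n,m["fx"],-np.array(m["R"]).T@m["t"])
E
```

```text
{'time': 0.0, 'joint_positions': array([ 1.20510472,  0.32183132, -0.07005996,  1.45166052,  0.02261703,
        1.37078918, -0.05686468]), 'qd': array([ 0.00073416,  0.00092109, -0.00024243, -0.00086361,  0.00080198,
       -0.00045209, -0.00061351]), 'joint_torque': array([ 5.87280938e-04, -4.91287744e+01, -4.03830204e-01, -3.12524199e+01,
       -6.39863173e-02,  4.37680143e-02,  1.84476576e-04]), 'position': array([ 0.24071569, -0.6032269 ,  0.23546316]), 'tool_rot': array([-3.08329768e+00, -5.92718851e-01,  7.49977735e-04]), 'ft_force': array([ 0.91459784, -0.45367174,  0.01282808]), 'torque': array([-0.035107  ,  0.02531745, -0.00118212]), 'grip_force': 0.0, 'grip_width': 1.000563450059603}
[[ 0.929  0.371 -0.001]
 [ 0.371 -0.929  0.002]
 [-0.    -0.002 -1.   ]]
scene 577.0046456799663 [0.77946461 1.0076681  0.78342899]
top 604.6052951238961 [0.36255657 0.0737434  1.39908309]
```

View pics/s0.png

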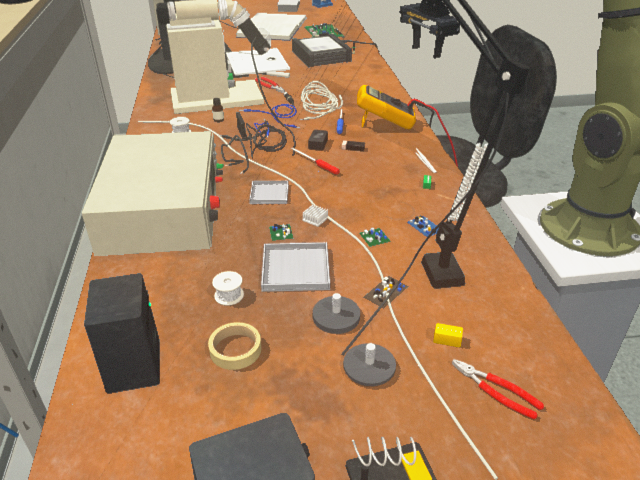

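View pics/t0.png

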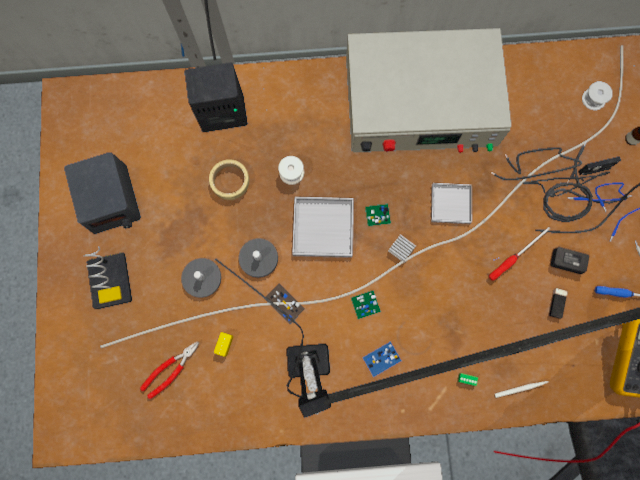

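The scene view shows the posts at about (337,297) and (370,347), with the large tray at (296,267). The top view shows the discs at (258,258) and (201,278), and the large tray at (323,227). The lamp stands between the robot and the bases.

```bash
python3 - <<'E'
from h import *
print("post tops", [ray("top",*p,.055).round(3) for p in((256,255),(197,275))],[ray("scene",*p,.055).round(3) for p in((337,296),(371,347))])
im=cv2.imread("pics/t0.png");hsv=cv2.cvtColor(im,cv2.COLOR_BGR2HSV)
m=((hsv[...,1]<70)&(hsv[...,2]<120)).astype(np.uint8)
m=cv2.morphologyEx(m,cv2.MORPH_OPEN,np.ones((9,9)))
for c in cv2.findContours(m,0,2)[0]:
    (u,v),r=cv2.minEnclosingCircle(c)
    if 12<r<30: print("disc",u,v,r,ray("top",u,v,.014).round(4),cv2.contourArea(c)/(np.pi*r*r))
print("tray", [ray("top",*p,z).round(3) for p,z in(((293,198),.018),((354,198),.018),((352,257),.018),((292,257),.018))])
T=ctrl.camera_model("wrist")["T_tool_cam"];print(np.round(T,3))
E
```

```text
post tops [array([0.631, 0.212, 0.055]), array([0.596, 0.346, 0.055])] [array([0.636, 0.212, 0.055]), array([0.6  , 0.347, 0.055])]
disc 556.5 452.3571472167969 13.334494590759277 [ 0.1506 -0.4114  0.014 ] 0.5961303619146742
disc 316.5 405.0 16.225080490112305 [0.2913 0.1011 0.014 ] 0.4594730084587974
disc 296.5 361.0 16.347881317138672 [0.3898 0.1386 0.014 ] 0.47224826024929695
disc 321.5 359.5 15.508162498474121 [0.3886 0.0824 0.014 ] 0.5538917590191066
disc 634.3461303710938 367.5 24.93819236755371 [ 0.3152 -0.6145  0.014 ] 0.2436279656121231
disc 200.60714721679688 277.3928527832031 19.963132858276367 [0.5964 0.3465 0.014 ] 0.8905690551716974
disc 116.0 279.0 26.076908111572266 [0.6082 0.5414 0.014 ] 0.3639471574048766
disc 569.8093872070312 258.01934814453125 18.201345443725586 [ 0.5734 -0.5121  0.014 ] 0.4443803840214868
disc 257.85150146484375 257.4972839355469 19.6383056640625 [0.6325 0.212  0.014 ] 0.9210989582099757
disc 366.5 143.0 16.101341247558594 [ 0.8941 -0.0668  0.014 ] 0.5015544399702806
disc 406.5 142.0 12.619529724121094 [ 0.8889 -0.1641  0.014 ] 0.5876396831429285
disc 221.5 116.0 24.026126861572266 [0.9925 0.2816 0.014 ] 0.42100924912690557
disc 20.5 78.0 21.360109329223633 [1.1338 0.7765 0.014 ] 0.2884819856622711
tray [array([0.768, 0.121, 0.018]), array([ 0.757, -0.024,  0.018]), array([ 0.615, -0.006,  0.018]), array([0.627, 0.133, 0.018])]
[[-0.    -0.959 -0.283  0.079]
 [ 1.    -0.001  0.001  0.001]
 [-0.001 -0.283  0.959 -0.149]
 [ 0.     0.     0.     1.   ]]
```

step_arm --commands '[{"travel":[-0.01,-0.05,0],"turn":[0,0,0]},{"travel":[-0.02,-0.1,-0.01],"turn":[0,0,0]},{"travel":[-0.02,-0.14,-0.03],"turn":[0,0,0]},{"travel":[-0.02,-0.16,-0.07],"turn":[0,0,0]},{"travel":[-0.02,-0.17,-0.11],"turn":[0,0,0]}]' --gripper 0

```text
time: 0.6
position: [0.1581, -0.4507, 0.347]
tool_rot: [-3.083, -0.592, 0.001]
ft_force: [0.2, -1.1, 0.3]
grip_width: 0.633
grip_force: 0.0
```

```bash
python3 -c "
from h import *
s=ctrl.get_state();print(s['joint_positions'].round(3),s['position'].round(3),s['time'],s['ft_force'],s['tool_rot'])"
```

```text
[ 1.249 -0.073 -0.067  1.672 -0.005  1.545 -0.009] [ 0.158 -0.451  0.347] 0.6 [ 0.21029061 -1.05527557  0.29247255] [-3.08316297e+00 -5.91970320e-01  8.88370532e-04]
```

step_arm --commands '[{"travel":[0,-0.003,-0.05],"turn":[0,0,0]},{"travel":[0,-0.007,-0.1],"turn":[0,0,0]},{"travel":[0,-0.01,-0.149],"turn":[0,0,0]},{"travel":[0,-0.013,-0.198],"turn":[0,0,0]},{"travel":[0,-0.015,-0.24],"turn":[0,0,0]}]'

```text
time: 1.1
position: [0.1535, -0.4386, 0.5891]
tool_rot: [3.083, 0.592, 0.0]
ft_force: [-0.3, 0.2, 0.1]
grip_width: 0.175
grip_force: 0.0
```

```bash
cat >> h.py <<'E'
def tf(p,st=None):
    "world point -> travel in tool axes"
    st=st or ctrl.get_state();return Ro.from_rotvec(st["tool_rot"]).as_matrix().T@(np.array(p)-st["position"])
def show():
    s=ctrl.get_state();print(s['joint_positions'].round(3),s['position'].round(4),s['time'],s['ft_force'].round(1));print(Ro.from_rotvec(s["tool_rot"]).as_matrix().round(3)[:,1]);return s
E
python3 - <<'E'
from h import *
s=show();az=np.degrees(np.arctan2(s['position'][1],s['position'][0]));print(az)
for k in range(1,6):
    a=np.radians(az+6*k);print(tf([.46*np.cos(a),.46*np.sin(a),.587]).round(3))
E
```

```text
[ 1.237e+00  8.000e-03 -6.100e-02  1.105e+00  1.000e-03  2.026e+00
 -1.500e-02] [ 0.1535 -0.4386  0.5891] 1.1 [-0.3  0.2  0.1]
[ 0.371 -0.929  0.002]
-70.7108003545133
[ 0.048 -0.005  0.002]
[ 0.096 -0.011  0.002]
[ 0.143 -0.021  0.002]
[ 0.189 -0.036  0.002]
[ 0.233 -0.056  0.002]
```

step_arm --commands '[{"travel":[0.048,-0.005,0],"turn":[0,0,-6]},{"travel":[0.096,-0.011,0],"turn":[0,0,-12]},{"travel":[0.143,-0.021,0],"turn":[0,0,-18]},{"travel":[0.189,-0.036,0],"turn":[0,0,-24]},{"travel":[0.233,-0.056,0],"turn":[0,0,-30]}]'

```text
time: 1.6
position: [0.3509, -0.2998, 0.5857]
tool_rot: [-2.823, -1.377, 0.001]
ft_force: [1.0, -0.2, -0.4]
grip_width: 0.01
grip_force: 0.0
```

step_arm --commands '[{"travel":[0.048,-0.005,0],"turn":[0,0,-6]},{"travel":[0.096,-0.011,0],"turn":[0,0,-12]},{"travel":[0.143,-0.021,0],"turn":[0,0,-18]},{"travel":[0.189,-0.036,0],"turn":[0,0,-24]},{"travel":[0.233,-0.056,0],"turn":[0,0,-30]}]'

```text
time: 2.1
position: [0.4503, -0.0815, 0.5858]
tool_rot: [-2.37, -2.061, 0.001]
ft_force: [1.2, 0.2, 0.1]
grip_width: 0.004
grip_force: 0.0
```

step_arm --commands '[{"travel":[0.048,-0.005,0],"turn":[0,0,-6]},{"travel":[0.096,-0.011,0],"turn":[0,0,-12]},{"travel":[0.143,-0.021,0],"turn":[0,0,-18]},{"travel":[0.189,-0.036,0],"turn":[0,0,-24]},{"travel":[0.233,-0.056,0],"turn":[0,0,-30]}]'

```text
time: 2.6
position: [0.4272, 0.1572, 0.5859]
tool_rot: [-1.756, -2.604, 0.001]
ft_force: [0.7, 0.6, -0.6]
grip_width: 0.004
grip_force: 0.0
```

```bash
python3 - <<'E'
from h import *
show()
for p in([.61,.30,.3],[.597,.3465,.1]):print(tf(p).round(3))
E
```

```text
[ 0.436  0.014 -0.851  1.111  0.012  2.022 -0.026] [0.4272 0.1572 0.5859] 2.6 [ 0.7  0.6 -0.6]
[ 0.927  0.375 -0.001]
[0.064 0.223 0.286]
[0.112 0.229 0.486]
```

step_arm --commands '[{"travel":[0.02,0.045,0],"turn":[0,0,0]},{"travel":[0.04,0.09,0],"turn":[0,0,0]},{"travel":[0.05,0.135,0.01],"turn":[0,0,0]},{"travel":[0.06,0.18,0.02],"turn":[0,0,0]},{"travel":[0.064,0.223,0.04],"turn":[0,0,0]}]'

```text
time: 3.1
position: [0.5764, 0.273, 0.5623]
tool_rot: [1.763, 2.595, 0.003]
ft_force: [2.2, -2.2, 0.7]
grip_width: 0.003
grip_force: 0.0
```

step_arm --commands '[{"travel":[0,0,0.05],"turn":[0,0,0]},{"travel":[0,0,0.1],"turn":[0,0,0]},{"travel":[0,0,0.15],"turn":[0,0,0]},{"travel":[0,0,0.2],"turn":[0,0,0]},{"travel":[0,0,0.25],"turn":[0,0,0]}]'

```text
time: 3.6
position: [0.5753, 0.273, 0.3078]
tool_rot: [-1.762, -2.601, 0.001]
ft_force: [0.7, 0.1, 1.0]
grip_width: 0.003
grip_force: 0.0
```

```bash
python3 - <<'E'
from h import *
show();snap("wrist","w1.png")
E
```

```text
[-0.244  0.287 -0.308  1.365  0.086  1.504 -0.166] [0.5753 0.273  0.3078] 3.6 [0.7 0.1 1. ]
[ 0.929  0.371 -0.001]
```

View pics/w1.png

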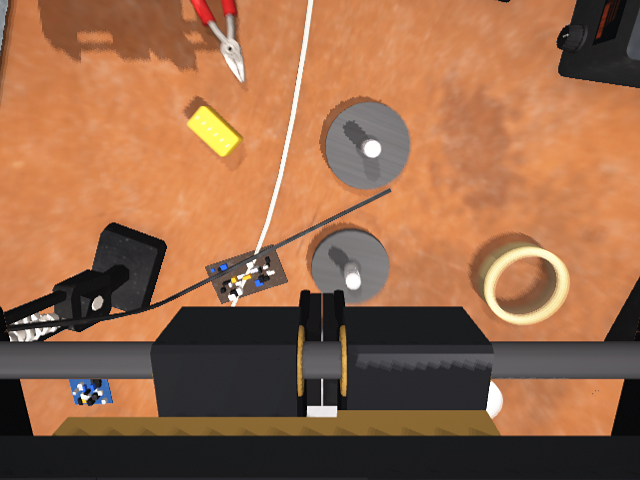

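The wrist view shows the left base post at (372,148) with its disc centred at (368,145), and the right post at (352,278). A thin dark lead runs between them and ends at (390,190).

```bash
python3 - <<'E'
from h import *
s=ctrl.get_state()
print(ray("wrist",372,147,.055,s),ray("wrist",368,145,.014,s),ray("wrist",352,270,.055,s))
for z in(0,.05,.1): print(z,ray("top",217,260,z).round(3),ray("scene",344,354,z).round(3),ray("wrist",390,190,z,s).round(3))
for z in(0,.05,.1): print(z,ray("top",258,290,z).round(3),ray("wrist",290,240,z,s).round(3))
E
```

```text
[0.58968505 0.34096596 0.055     ] [0.58962613 0.34103982 0.014     ] [0.62002856 0.22179087 0.055     ]
0 [0.637 0.309 0.   ] [0.638 0.307 0.   ] [0.633 0.306 0.   ]
0.05 [0.627 0.301 0.05 ] [0.647 0.352 0.05 ] [0.623 0.31  0.05 ]
0.1 [0.617 0.293 0.1  ] [0.656 0.397 0.1  ] [0.613 0.314 0.1  ]
0 [0.559 0.217 0.   ] [0.551 0.211 0.   ]
0.05 [0.552 0.212 0.05 ] [0.55  0.226 0.05 ]
0.1 [0.544 0.207 0.1  ] [0.55  0.241 0.1  ]
```

```bash
python3 - <<'E'
from h import *
show();print(tf([.582,.375,.11]).round(3))
E
```

```text
[-0.244  0.292 -0.307  1.382  0.086  1.501 -0.166] [0.5704 0.2703 0.2959] 3.65 [ -3.4  -1.9 -10.3]
[ 0.928  0.371 -0.02 ]
[0.093 0.053 0.185]
```

```bash
python3 - <<'E'
from h import *
show();print(tf([.609,.317,.12]).round(3))
E
```

```text
[-0.244  0.292 -0.307  1.382  0.086  1.501 -0.166] [0.5704 0.2703 0.2959] 3.65 [ -3.4  -1.9 -10.3]
[ 0.928  0.371 -0.02 ]
[0.029 0.057 0.175]
```

step_arm --commands '[{"travel":[0.01,0.02,0.045],"turn":[0,0,0]},{"travel":[0.02,0.04,0.09],"turn":[0,0,0]},{"travel":[0.029,0.053,0.135],"turn":[0,0,0]},{"travel":[0.029,0.053,0.175],"turn":[0,0,0]},{"travel":[0.029,0.053,0.175],"turn":[0,0,0]}]'

```text
time: 4.15
position: [0.6109, 0.3181, 0.1287]
tool_rot: [-1.758, -2.597, 0.017]
ft_force: [-0.9, -1.4, -0.3]
grip_width: 0.005
grip_force: 0.0
```

step_arm --commands '[{"travel":[0,0,0],"turn":[0,0,0]},{"travel":[0,0,0],"turn":[0,0,0]},{"travel":[0,0,0],"turn":[0,0,0]}]'

```text
time: 4.45
position: [0.6159, 0.3205, 0.1391]
tool_rot: [1.761, 2.598, 0.007]
ft_force: [0.4, -0.1, -0.0]
grip_width: 0.009
grip_force: 0.0
```

```bash
python3 - <<'E'
from h import *
show();snap("wrist","w2.png");show()
E
```

```text
[-0.298  0.484 -0.302  1.443  0.148  1.231 -0.237] [0.6159 0.3205 0.1391] 4.45 [ 0.4 -0.1 -0. ]
[0.929 0.37  0.005]
[-0.298  0.484 -0.302  1.444  0.148  1.231 -0.237] [0.6156 0.3204 0.1386] 4.5 [0.2 0.  0.4]
[0.929 0.37  0.005]
```

View pics/w2.png

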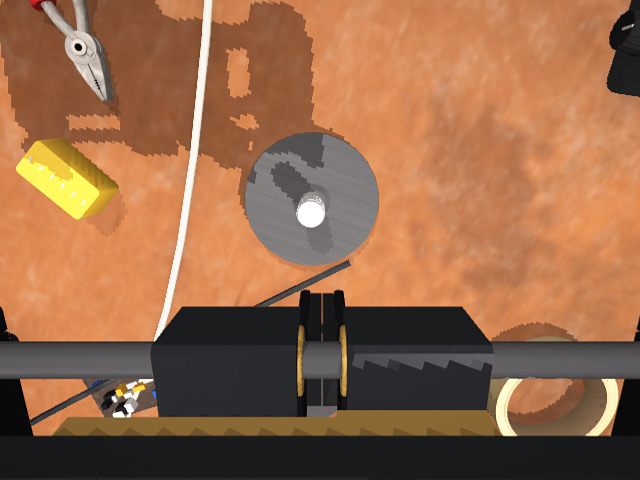

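The left base's disc is centred at (312,198) with its post top at (311,212), in line with the fingers and ahead of them.

```bash
python3 - <<'E'
from h import *
s=show()
print(ray("wrist",311,212,.055,s),ray("wrist",312,198,.014,s),tf([.597,.3465,.03]),s['ft_force'])
E
```

```text
[-0.298  0.484 -0.302  1.444  0.148  1.231 -0.237] [0.6156 0.3204 0.1386] 4.5 [0.2 0.  0.4]
[0.929 0.37  0.005]
[0.60111085 0.34587216 0.055     ] [0.6004875  0.34709486 0.014     ] [ 0.03115925 -0.00811354  0.10853814] [0.1521179  0.03544104 0.40116278]
```

step_arm --commands '[{"travel":[0,-0.002,0.04],"turn":[0,0,0]},{"travel":[0,-0.004,0.07],"turn":[0,0,0]},{"travel":[0,-0.004,0.09],"turn":[0,0,0]},{"travel":[0,-0.004,0.095],"turn":[0,0,0]},{"travel":[0,-0.004,0.095],"turn":[0,0,0]}]'

```text
time: 5.0
position: [0.6107, 0.3184, 0.0409]
tool_rot: [1.762, 2.601, 0.0]
ft_force: [-0.3, -0.3, 0.4]
grip_width: 0.006
grip_force: 0.0
```

step_arm --commands '[{"travel":[0,0,0.003],"turn":[0,0,0]},{"travel":[0,0,0.003],"turn":[0,0,0]}]'

```text
time: 5.2
position: [0.6114, 0.3189, 0.0389]
tool_rot: [1.762, 2.6, 0.003]
ft_force: [0.3, -0.1, -0.5]
grip_width: 0.005
grip_force: 0.0
```

step_arm --commands '[{"travel":[0,0,0.003],"turn":[0,0,0]},{"travel":[0,0,0.006],"turn":[0,0,0]},{"travel":[0,0,0.009],"turn":[0,0,0]},{"travel":[0,0,0.009],"turn":[0,0,0]}]'

```text
time: 5.6
position: [0.6107, 0.3181, 0.0281]
tool_rot: [1.762, 2.6, -0.0]
ft_force: [-0.1, 0.3, 2.5]
grip_width: -0.001
grip_force: 1.1
```

step_arm --commands '[{"travel":[0,0,0.001],"turn":[0,0,0]},{"travel":[0,0,0.002],"turn":[0,0,0]},{"travel":[0,0,0.002],"turn":[0,0,0]}]'

```text
time: 5.9
position: [0.6113, 0.3174, 0.0269]
tool_rot: [1.762, 2.599, -0.001]
ft_force: [-0.4, -3.5, 5.5]
grip_width: 0.003
grip_force: 2.8
```

step_arm --commands '[{"travel":[0,0,0.001],"turn":[0,0,0]},{"travel":[0,0,0.002],"turn":[0,0,0]},{"travel":[0,0,0.002],"turn":[0,0,0]}]'

```text
time: 6.2
position: [0.6116, 0.3169, 0.0263]
tool_rot: [1.762, 2.598, -0.001]
ft_force: [-1.5, -4.6, 11.2]
grip_width: 0.003
grip_force: 5.5
```

```bash
python3 - <<'E'
from h import *
a=cv2.imread("pics/s0.png")
st,im=snap("scene","s1.png")
c=lambda i:cv2.resize(i[280:390,280:420],None,fx=2.8,fy=2.8,interpolation=cv2.INTER_CUBIC)
cv2.imwrite("pics/cmp.png",np.hstack([c(a),c(im[:,:,::-1])]))
E
```

```text
(no output)
```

View pics/cmp.png

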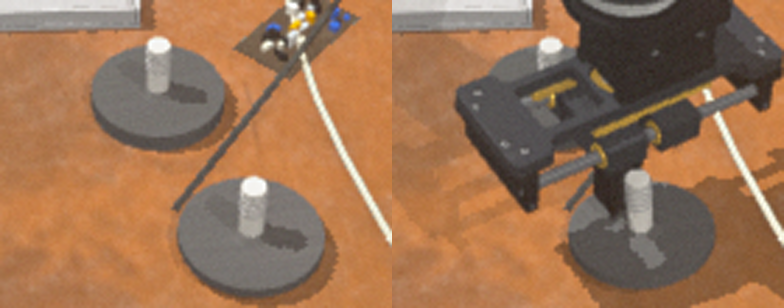

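The press moved the post only slightly in the scene view. A wrist picture and the predicted shift should settle whether it tilted.

```bash
python3 - <<'E'
from h import *
snap("wrist","w3.png")
s=show()
m=ctrl.camera_model("scene")
def pr(X):
    c=np.array(m["R"])@X+m["t"];return np.array([m["fx"]*c[0]/c[2]+m["cx"],m["fy"]*c[1]/c[2]+m["cy"]])
u=np.array([.37,-.93,0]);C=np.array([.6,.3465,0]);P=C+.01*u
def T(p,a): # tilt about P
    d=p-P;h=d@u;return P+(h*np.cos(a)+d[2]*np.sin(a))*u+np.array([0,0,d[2]*np.cos(a)-h*np.sin(a)])
for a in(0,.03,.06,.1,.157):
    print(a,(pr(T(C+[0,0,.055],a))-pr(C+[0,0,.055])).round(1),(pr(T(C+[0,0,.016],a))-pr(C+[0,0,.016])).round(1))
E
```

```text
[-0.307  0.58  -0.285  1.543  0.182  1.044 -0.261] [0.6116 0.3169 0.0263] 6.3 [-2.3 -4.9 10.7]
[0.929 0.37  0.001]
0 [0. 0.] [0. 0.]
0.03 [-0.5 -0.7] [-0.1 -0.3]
0.06 [-1.1 -1.5] [-0.3 -0.6]
0.1 [-1.8 -2.4] [-0.5 -1. ]
0.157 [-2.8 -3.6] [-0.8 -1.5]
```

View pics/w3.png

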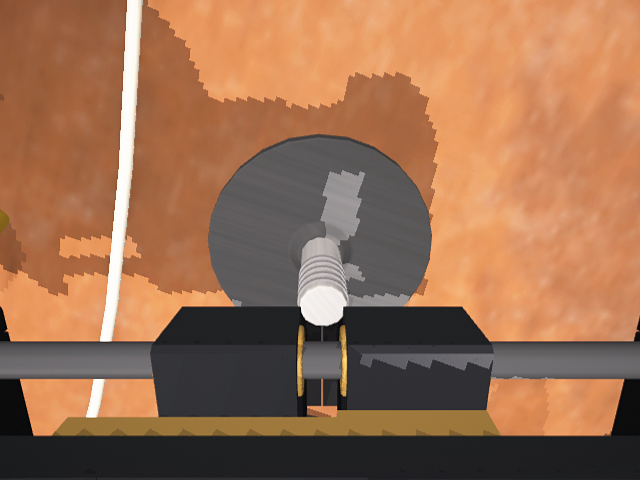

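The post base is at about (320,245) and its top at (322,305), with the disc's far rim at (320,136).

```bash
python3 - <<'E'
from h import *
s=ctrl.get_state()
m=ctrl.camera_model("wrist");T=np.array(m["T_tool_cam"]);R=Ro.from_rotvec(s["tool_rot"]).as_matrix()
def pr(X):
    t=R.T@(X-s["position"]);c=T[:3,:3].T@(t-T[:3,3]);return (m["fx"]*c[0]/c[2]+m["cx"]).round(0),(m["fy"]*c[1]/c[2]+m["cy"]).round(0)
u=np.array([.37,-.93,0]);C=np.array([.6,.3465,0]);P=C+.01*u
def Q(p,a):
    d=p-P;h=d@u;return P+(h*np.cos(a)+d[2]*np.sin(a))*u+np.array([0,0,d[2]*np.cos(a)-h*np.sin(a)])
for a in(0,.06,.1,.157): print(a,[pr(Q(C+np.array(q),a)) for q in([0,0,.055],[0,0,.014],-.046*u+[0,0,.014])])
E
```

```text
0 [(np.float64(317.0), np.float64(274.0)), (np.float64(318.0), np.float64(240.0)), (np.float64(317.0), np.float64(123.0))]
0.06 [(np.float64(317.0), np.float64(285.0)), (np.float64(318.0), np.float64(242.0)), (np.float64(317.0), np.float64(126.0))]
0.1 [(np.float64(317.0), np.float64(292.0)), (np.float64(318.0), np.float64(244.0)), (np.float64(317.0), np.float64(128.0))]
0.157 [(np.float64(317.0), np.float64(301.0)), (np.float64(318.0), np.float64(246.0)), (np.float64(317.0), np.float64(131.0))]
```

The post's image is 60 px long. An upright post would give 34 px and a 9° tilt 55 px, so the left base has tipped and is the one that rocks. Next I press the right base.

step_arm --commands '[{"travel":[0,0,-0.01],"turn":[0,0,0]},{"travel":[0,0,-0.05],"turn":[0,0,0]},{"travel":[0,0,-0.1],"turn":[0,0,0]},{"travel":[-0.045,-0.006,-0.1],"turn":[0,0,0]},{"travel":[-0.09,-0.012,-0.1],"turn":[0,0,0]}]'

```text
time: 6.8
position: [0.6331, 0.2331, 0.1271]
tool_rot: [1.754, 2.604, 0.008]
ft_force: [0.4, -1.0, -1.3]
grip_width: 0.003
grip_force: 0.0
```

step_arm --commands '[{"travel":[-0.046,-0.005,0],"turn":[0,0,0]},{"travel":[-0.046,-0.005,0],"turn":[0,0,0]},{"travel":[-0.046,-0.005,0],"turn":[0,0,0]},{"travel":[-0.046,-0.005,0],"turn":[0,0,0]}]'

```text
time: 7.2
position: [0.6444, 0.188, 0.1243]
tool_rot: [-1.759, -2.601, -0.002]
ft_force: [0.8, 1.2, -0.7]
grip_width: 0.008
grip_force: 0.0
```

```bash
python3 - <<'E'
from h import *
snap("wrist","w4.png")
s=show();print(tf([.646,.184,.04]).round(4))
E
```

```text
[-0.121  0.449 -0.267  1.519  0.122  1.19  -0.025] [0.6442 0.1885 0.1243] 7.25 [ 0.2  1.3 -0.2]
[0.928 0.374 0.   ]
[-0.0049 -0.      0.0842]
```

View pics/w4.png

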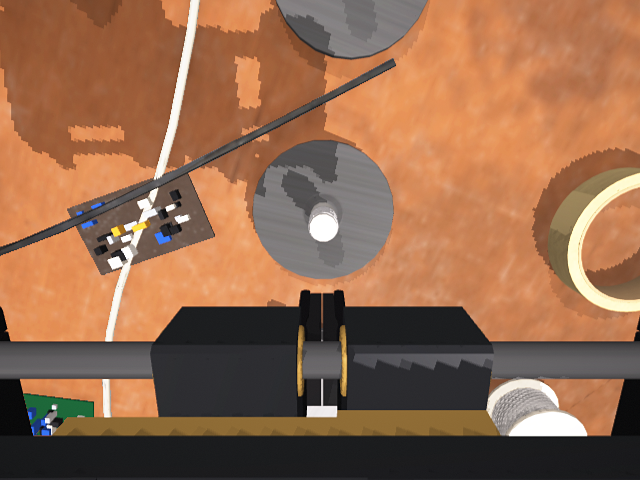

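The right base's disc is centred at (323,209), straight ahead of the fingers. I go down just short of it.

```bash
python3 - <<'E'
from h import *
s=ctrl.get_state();print(ray("wrist",323,209,.014,s),ray("wrist",323,228,.055,s))
E
```

```text
[0.63710316 0.21340167 0.014     ] [0.63798764 0.21079107 0.055     ]
```

step_arm --commands '[{"travel":[-0.003,0,0.04],"turn":[0,0,0]},{"travel":[-0.003,0,0.07],"turn":[0,0,0]},{"travel":[-0.003,0,0.085],"turn":[0,0,0]},{"travel":[-0.003,0,0.085],"turn":[0,0,0]},{"travel":[-0.003,0,0.085],"turn":[0,0,0]}]'

```text
time: 7.75
position: [0.6466, 0.1843, 0.0402]
tool_rot: [1.76, 2.602, 0.002]
ft_force: [-0.5, -0.3, 1.0]
grip_width: 0.007
grip_force: 0.0
```

Offset from the centre is 30 mm, as wanted.

step_arm --commands '[{"travel":[0,0,0.003],"turn":[0,0,0]},{"travel":[0,0,0.006],"turn":[0,0,0]},{"travel":[0,0,0.009],"turn":[0,0,0]},{"travel":[0,0,0.012],"turn":[0,0,0]},{"travel":[0,0,0.012],"turn":[0,0,0]}]'

```text
time: 8.25
position: [0.6467, 0.183, 0.0285]
tool_rot: [1.762, 2.6, 0.001]
ft_force: [-1.6, 0.1, 4.9]
grip_width: 0.005
grip_force: 2.5
```

step_arm --commands '[{"travel":[0,0,0.001],"turn":[0,0,0]},{"travel":[0,0,0.002],"turn":[0,0,0]},{"travel":[0,0,0.002],"turn":[0,0,0]}]'

```text
time: 8.55
position: [0.6467, 0.183, 0.0285]
tool_rot: [1.762, 2.6, 0.0]
ft_force: [-5.5, -2.1, 14.7]
grip_width: 0.004
grip_force: 7.4
```

The right base held at 28.5 mm with 14.7 N on it, so it is the steady one. Back to the left base.

step_arm --commands '[{"travel":[0,0,-0.01],"turn":[0,0,0]},{"travel":[0,0,-0.05],"turn":[0,0,0]},{"travel":[0,0,-0.1],"turn":[0,0,0]},{"travel":[0.045,0.005,-0.11],"turn":[0,0,0]},{"travel":[0.09,0.01,-0.11],"turn":[0,0,0]}]'

```text
time: 9.05
position: [0.6251, 0.2698, 0.1396]
tool_rot: [1.766, 2.592, 0.009]
ft_force: [-0.2, 1.2, -0.4]
grip_width: 0.003
grip_force: 0.0
```

step_arm --commands '[{"travel":[0.045,0.006,0],"turn":[0,0,0]},{"travel":[0.045,0.006,0],"turn":[0,0,0]},{"travel":[0.045,0.006,0],"turn":[0,0,0]},{"travel":[0.045,0.006,0],"turn":[0,0,0]}]' --gripper 0.6

```text
time: 9.45
position: [0.6118, 0.3125, 0.1351]
tool_rot: [1.764, 2.598, -0.002]
ft_force: [0.1, -1.4, -0.4]
grip_width: 0.286
grip_force: 0.0
```

```bash
python3 - <<'E'
from h import *
st,im=snap("wrist","w5.png");s=show();print(s["grip_width"])
hsv=cv2.cvtColor(im,cv2.COLOR_RGB2HSV)
m=((hsv[...,1]<40)&(hsv[...,2]>200)).astype(np.uint8)
for c in cv2.findContours(m,0,2)[0]:
    a=cv2.contourArea(c)
    if a>200:
        (u,v),r=cv2.minEnclosingCircle(c);p=ray("wrist",u,v,.055,s);print(u,v,r,a,p.round(4),tf(p).round(4))
m=((hsv[...,1]<60)&(hsv[...,2]>60)&(hsv[...,2]<130)).astype(np.uint8);m=cv2.morphologyEx(m,2,np.ones((9,9)))
for c in cv2.findContours(m,0,2)[0]:
    a=cv2.contourArea(c)
    if a>5000:
        (u,v),r=cv2.minEnclosingCircle(c);print("disc",u,v,r,a/3.14/r/r,ray("wrist",u,v,.014,s).round(4))
E
```

```text
[-0.287  0.476 -0.304  1.463  0.148  1.225 -0.232] [0.612  0.312  0.1351] 9.5 [ 1.1 -0.2  0.4]
[ 0.93   0.368 -0.   ]
0.32451594783969456
299.5 408.5 12.020915031433105 284.5 [0.6382 0.2104 0.055 ] [-0.104  -0.0131  0.0802]
322.5 204.5 14.57748031616211 540.0 [0.6016 0.3445 0.055 ] [0.0341 0.0023 0.08  ]
195.0 152.5 154.53570556640625 1984.0 [0.5255 0.3456 0.055 ] [ 0.0632 -0.0681  0.08  ]
83.5 43.5 45.962039947509766 1091.0 [0.4568 0.3771 0.055 ] [ 0.1178 -0.1204  0.0799]
disc 321.4955139160156 363.0235900878906 74.82154846191406 0.37289766528250623 [0.6487 0.2238 0.014 ]
```

step_arm --commands '[{"travel":[0.02,0.002,0],"turn":[0,0,0]},{"travel":[0.034,0.002,0],"turn":[0,0,0]},{"travel":[0.034,0.002,0.01],"turn":[0,0,0]},{"travel":[0.034,0.002,0.04],"turn":[0,0,0]},{"travel":[0.034,0.002,0.06],"turn":[0,0,0]}]'

```text
time: 10.0
position: [0.6002, 0.3449, 0.0731]
tool_rot: [1.763, 2.6, -0.003]
ft_force: [1.3, -1.2, -1.4]
grip_width: 0.596
grip_force: 0.0
```

step_arm --commands '[{"travel":[0,0,0.02],"turn":[0,0,0]},{"travel":[0,0,0.036],"turn":[0,0,0]},{"travel":[0,0,0.036],"turn":[0,0,0]},{"travel":[0,0,0.036],"turn":[0,0,0]}]'

```text
time: 10.4
position: [0.6005, 0.3462, 0.0392]
tool_rot: [1.763, 2.6, -0.001]
ft_force: [-0.2, 0.9, 0.2]
grip_width: 0.596
grip_force: 0.0
```

Positioned over the post. I close the gripper.

step_arm --commands '[{"travel":[0,0,0],"turn":[0,0,0]},{"travel":[0,0,0],"turn":[0,0,0]},{"travel":[0,0,0],"turn":[0,0,0]},{"travel":[0,0,0],"turn":[0,0,0]},{"travel":[0,0,0],"turn":[0,0,0]}]' --gripper 0 --force 30

```text
time: 10.9
position: [0.6004, 0.3467, 0.0396]
tool_rot: [1.762, 2.601, 0.001]
ft_force: [-0.7, -0.2, -1.0]
grip_width: 0.227
grip_force: 0.0
```

step_arm --commands '[{"travel":[0,0,0],"turn":[0,0,0]},{"travel":[0,0,0],"turn":[0,0,0]},{"travel":[0,0,0],"turn":[0,0,0]}]'

```text
time: 11.2
position: [0.6, 0.3465, 0.0394]
tool_rot: [-1.762, -2.601, 0.001]
ft_force: [-1.9, -0.8, 2.2]
grip_width: 0.173
grip_force: 29.9
```

step_arm --commands '[{"travel":[0,0,-0.01],"turn":[0,0,0]},{"travel":[0,0,-0.03],"turn":[0,0,0]},{"travel":[0,0,-0.06],"turn":[0,0,0]},{"travel":[0,0,-0.09],"turn":[0,0,0]},{"travel":[0,0,-0.09],"turn":[0,0,0]}]'

```text
time: 11.7
position: [0.603, 0.3484, 0.1347]
tool_rot: [1.76, 2.597, 0.013]
ft_force: [0.9, 1.5, -2.4]
grip_width: 0.173
grip_force: 29.9
```

step_arm --commands '[{"travel":[0,0,-0.03],"turn":[0,0,0]},{"travel":[-0.02,0,-0.04],"turn":[0,0,0]},{"travel":[-0.06,-0.004,-0.04],"turn":[0,0,0]},{"travel":[-0.105,-0.008,-0.04],"turn":[0,0,0]},{"travel":[-0.15,-0.012,-0.04],"turn":[0,0,0]}]'

```text
time: 12.2
position: [0.6443, 0.2012, 0.1674]
tool_rot: [-1.76, -2.601, 0.003]
ft_force: [0.6, -0.7, -3.3]
grip_width: 0.174
grip_force: 29.9
```

step_arm --commands '[{"travel":[-0.045,-0.004,0],"turn":[0,0,0]},{"travel":[-0.09,-0.008,0],"turn":[0,0,0]},{"travel":[-0.125,-0.012,0],"turn":[0,0,0]},{"travel":[-0.15,-0.012,0],"turn":[0,0,0]},{"travel":[-0.15,-0.012,0],"turn":[0,0,0]}]'

```text
time: 12.7
position: [0.6898, 0.0512, 0.167]
tool_rot: [1.772, 2.592, -0.008]
ft_force: [0.5, -0.0, -3.0]
grip_width: 0.171
grip_force: 29.9
```

step_arm --commands '[{"travel":[0,0,0],"turn":[0,0,0]},{"travel":[0,0,0],"turn":[0,0,0]}]'

```text
time: 12.9
position: [0.6884, 0.0611, 0.1682]
tool_rot: [-1.758, -2.601, 0.0]
ft_force: [0.5, 0.7, -2.3]
grip_width: 0.178
grip_force: 29.9
```

```bash
python3 - <<'E'
from h import *
im=cv2.cvtColor(cv2.imread("pics/t0.png"),cv2.COLOR_BGR2HSV)
m=((im[...,1]<60)&(im[...,2]>110)).astype(np.uint8);m[:180]=0
for c in cv2.findContours(m,0,2)[0]:
    if 2500<cv2.contourArea(c)<6000:
        (u,v),wh,a=cv2.minAreaRect(c);print(u,v,wh,a,ray("top",u,v,.01),ray("top",u,v,.018))
        print([ray("top",*p,.018)[:2].round(3) for p in cv2.boxPoints(cv2.minAreaRect(c))])
st,_=snap("wrist","w6.png");s=show();print(s["grip_width"])
E
```

```text
511.9872131347656 454.58953857421875 (55.73487854003906, 123.49444580078125) 84.12260437011719 [ 0.1532162  -0.31539764  0.01      ] [ 0.15442183 -0.3131565   0.018     ]
[array([ 0.21, -0.18]), array([ 0.214, -0.451]), array([ 0.1  , -0.445]), array([ 0.096, -0.178])]
322.80291748046875 226.3063507080078 (60.15813446044922, 59.15862274169922) 1.7899105548858643 [0.69588591 0.05533782 0.01      ] [0.6939662  0.05544382 0.018     ]
[array([0.631, 0.133]), array([0.774, 0.119]), array([ 0.758, -0.023]), array([ 0.616, -0.006])]
[ 0.033  0.454 -0.219  1.416  0.098  1.284  0.19 ] [0.6884 0.0614 0.1685] 12.95 [ 0.4  1.  -3.1]
[ 0.928  0.373 -0.001]
0.17200501802744542
```

View pics/w6.png

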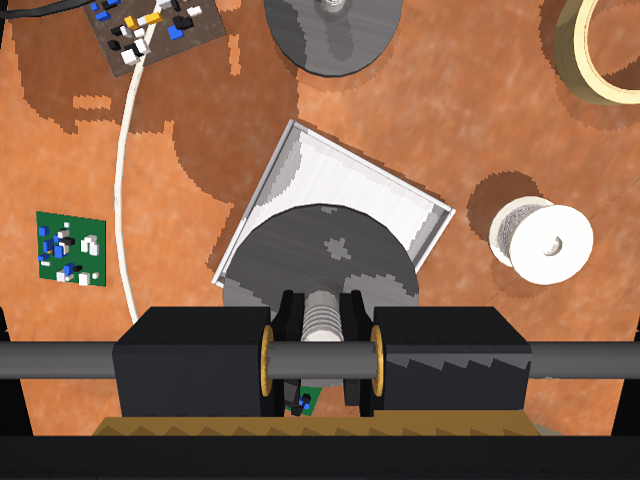

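The tray's corners show at (292,122), (455,210) and (213,283), and the base hangs level in the grip.

```bash
python3 - <<'E'
from h import *
s=ctrl.get_state()
P=[ray("wrist",*p,.018,s) for p in((292,122),(455,210),(213,283))];print(np.round(P,3),(P[1]+P[2])/2,np.linalg.norm(P[1]-P[0]),np.linalg.norm(P[2]-P[0]))
print(tf([.696,.056,.15]).round(4))
E
```

```text
[[ 0.641  0.129  0.018]
 [ 0.777  0.115  0.018]
 [ 0.626 -0.009  0.018]] [0.70106864 0.05342461 0.018     ] 0.13658942782481961 0.13813511287872002
[-0.0079  0.005   0.0185]
```

step_arm --commands '[{"travel":[-0.0095,0.0065,0.01],"turn":[0,0,0]},{"travel":[-0.0095,0.0065,0.04],"turn":[0,0,0]},{"travel":[-0.0095,0.0065,0.07],"turn":[0,0,0]},{"travel":[-0.0095,0.0065,0.1],"turn":[0,0,0]},{"travel":[-0.0095,0.0065,0.1],"turn":[0,0,0]}]'

```text
time: 13.45
position: [0.6948, 0.0524, 0.0628]
tool_rot: [-1.756, -2.595, 0.011]
ft_force: [-0.9, 0.5, -4.1]
grip_width: 0.174
grip_force: 29.9
```

step_arm --commands '[{"travel":[0,0,0],"turn":[0,0,0]},{"travel":[0,0,0.01],"turn":[0,0,0]},{"travel":[0,0,0.015],"turn":[0,0,0]},{"travel":[0,0,0.015],"turn":[0,0,0]}]'

```text
time: 13.85
position: [0.6986, 0.0526, 0.0542]
tool_rot: [-1.762, -2.601, 0.001]
ft_force: [0.4, -0.4, -3.2]
grip_width: 0.171
grip_force: 29.9
```

step_arm --commands '[{"travel":[0,0,0.004],"turn":[0,0,0]},{"travel":[0,0,0.008],"turn":[0,0,0]},{"travel":[0,0,0.008],"turn":[0,0,0]}]'

```text
time: 14.15
position: [0.6983, 0.0525, 0.0457]
tool_rot: [-1.762, -2.6, 0.001]
ft_force: [-0.2, -0.8, -4.2]
grip_width: 0.172
grip_force: 29.9
```

step_arm --commands '[{"travel":[0,0,0.001],"turn":[0,0,0]},{"travel":[0,0,0.002],"turn":[0,0,0]},{"travel":[0,0,0.002],"turn":[0,0,0]}]'

```text
time: 14.45
position: [0.6988, 0.0526, 0.0442]
tool_rot: [-1.762, -2.601, 0.0]
ft_force: [-0.5, 0.5, -3.2]
grip_width: 0.177
grip_force: 29.9
```

step_arm --commands '[{"travel":[0,0,0.001],"turn":[0,0,0]},{"travel":[0,0,0.0015],"turn":[0,0,0]},{"travel":[0,0,0.0015],"turn":[0,0,0]}]'

```text
time: 14.75
position: [0.699, 0.0527, 0.0434]
tool_rot: [1.762, 2.6, 0.0]
ft_force: [-1.1, -0.3, 0.1]
grip_width: 0.173
grip_force: 29.9
```

The tray floor has taken the weight, so I release.

step_arm --commands '[{"travel":[0,0,0],"turn":[0,0,0]},{"travel":[0,0,0],"turn":[0,0,0]},{"travel":[0,0,0],"turn":[0,0,0]},{"travel":[0,0,0],"turn":[0,0,0]}]' --gripper 0.5

```text
time: 15.15
position: [0.6991, 0.0527, 0.0431]
tool_rot: [1.762, 2.6, 0.001]
ft_force: [0.1, -0.2, -0.5]
grip_width: 0.443
grip_force: 0.0
```

step_arm --commands '[{"travel":[0,0,-0.005],"turn":[0,0,0]},{"travel":[0,0,-0.025],"turn":[0,0,0]},{"travel":[0,0,-0.06],"turn":[0,0,0]},{"travel":[0,0,-0.1],"turn":[0,0,0]},{"travel":[-0.03,0,-0.14],"turn":[0,0,0]}]'

```text
time: 15.65
position: [0.7087, 0.0314, 0.1848]
tool_rot: [-1.75, -2.605, -0.005]
ft_force: [1.7, 0.3, -0.6]
grip_width: 0.499
grip_force: 0.0
```

step_arm --commands '[{"travel":[-0.03,0,0],"turn":[0,0,0]},{"travel":[-0.05,0,0],"turn":[0,0,0]},{"travel":[-0.05,0,0],"turn":[0,0,0]},{"travel":[-0.05,0,0],"turn":[0,0,0]},{"travel":[-0.05,0,0],"turn":[0,0,0]}]'

```text
time: 16.15
position: [0.7275, -0.0192, 0.1814]
tool_rot: [-1.757, -2.6, 0.0]
ft_force: [-0.4, 0.7, 0.4]
grip_width: 0.501
grip_force: 0.0
```

```bash
python3 - <<'E'
from h import *
st,im=snap("wrist","w7.png");s=show()
hsv=cv2.cvtColor(im,cv2.COLOR_RGB2HSV)
m=((hsv[...,1]<60)&(hsv[...,2]>40)&(hsv[...,2]<135)).astype(np.uint8);m[300:]=0;m=cv2.morphologyEx(m,2,np.ones((9,9)))
for c in cv2.findContours(m,0,2)[0]:
    a=cv2.contourArea(c)
    if a>2000:
        (u,v),r=cv2.minEnclosingCircle(c);print("disc",u,v,r,a/3.14/r/r,ray("wrist",u,v,.018,s).round(4))
E
```

```text
[ 0.117  0.522 -0.188  1.289  0.094  1.341  0.315] [ 0.7276 -0.0191  0.1817] 16.2 [0.8 0.7 0.5]
[ 0.928  0.373 -0.001]
disc 321.5 126.73200225830078 64.16827392578125 0.945382261248115 [0.7002 0.0531 0.018 ]
```

View pics/w7.png

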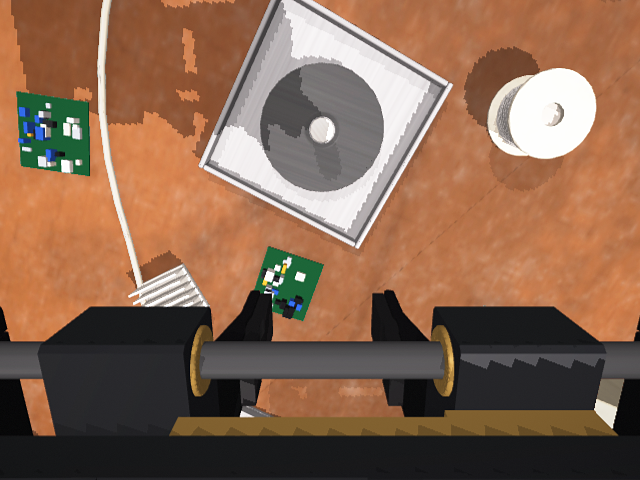

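The base stands upright at (321,127), while the midpoint of the tray's corners (450,86) and (204,165) is (327,125), so it is about 3 mm off centre. The job is done, so I hand it in.

```bash
python3 -c "
from bench import ctrl
print(ctrl.close_job())"
```

```text
the job is handed in; nothing more can be done
None
```

The left base was the one that rocked: I stood it upright in the larger tray about 3 mm off centre, left the steady right base where it stood, and handed the job in at about 16 s; no verdict was returned.

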